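Set the vial forceps to their marked gap

ROBOT

A 7-joint arm with a two-finger parallel gripper is mounted at the origin on the work surface. World frame = base frame: x ahead of the robot, y to its left, z up, the work surface at z = 0. Lengths are in m, angles in rad, forces in N, time in s.
With the tool pointing down it reaches from about 0.425 to 0.875 m from the base axis. Payload 4.7 kg.
Tool frame: the origin (TCP) lies midway between the tips of the shut fingers; the grasp point (between the pads) lies ctrl.grasp_offset behind it (ctrl.grasp_offset is the distance from the TCP to the grasp point, in m); z points along the fingers, y is the line along which they close (so a half turn about z gives the same grasp; the last joint's range is limited). The gripper opens to 87 mm and grips with 3 to 60 N. Pads are 19 mm wide; open, the fingers measure 117 mm over their backs; the gripper's body (75 mm by 190 mm) begins 51 mm behind the grasp point.
Start: joints at [-1.286, 0.321, -0.07, 1.45, 0.023, 1.371, -0.057], TCP at [0.174, 0.626, 0.223] pointing down, gripper open.
Joint ranges: [-2.86, 2.86], [-0.3, 2.09], [-1.38, 1.24], [0.06, 2.45], [-1.56, 4.7], [0.09, 2.05], [-2.69, 2.69]. Speed limits (rad/s): [2.57, 2.57, 3.14, 3.14, 3.14, 3.14, 3.14].

INTERFACE

Orientations are given as a rotation vector (axis times angle).
In Python, from bench import ctrl gives the robot as it stands. The module is installed in compiled form; this text tells all that it offers.
- The arm moves only by the tool jog_arm, never from a script. Its argument "moves" is one flat list of numbers, 7 for each row, row after row: the shift along the tool's x, y, z in units of 30 cm (1.0 is 30 cm), then the turn, a rotation vector about the tool's x, y, z in units of 60 degrees (1.0 is 60 degrees), then the gripper's target within -1 to 1 (fully open at 1, half-way at 0, shut at -1). In form: [x, y, z, wx, wy, wz, fingers, x, y, z, wx, wy, wz, fingers, ...]. A call has exactly 8 rows; each row is the pose to reach, as a shift and turn from the pose commanded when the call began, along the tool's axes at that moment; what a row does not reach only later rows make up. A row lasts 1/8 s, in which the tool goes at most 62.5 mm and 10.7 degrees, less where a joint would pass 70% of its speed; a pose out of reach is approached as far as the arm can. A call with a number of a shift or a turn outside -1 to 1 is refused whole. A call with a gripper value outside its range is refused whole. The fingers move at their own pace and stop on an object; "newtons" is the grip in N (left out, the last holds). Time passes only in rows, so rows that repeat a pose let the fingers close, or fill a call up. It gives the time, the measured TCP pose, the force, the opening and the grip force at its end, in the units of the state.
- ctrl.get_state(): the state, without advancing time (a new reading comes with each control period).
- ctrl.get_image(name): name is "scene" or "side" or "wrist"; returns a dict with "pixels" (420x560x3 uint8, red, green, blue), "fx", "fy", "cx", "cy" (pixels), "xyz" and "rotation" of the camera in the world; the wrist camera has in their place "tool_from_camera" (4x4, takes a point from camera to tool coordinates, whose origin is the TCP and whose axes are the flange's). Camera axes: x right, y up, looking along -z (the intrinsics and any distortion apply to the point x, -y, -z); pixel columns grow to the right and rows downward; lengths in m; the calibration is good to about 2 mm. A picture is of the moment at which its call begins: read the wrist's pose just before it. There is no depth.
- ctrl.close_job(): hands the job in; it is judged then, once.
The state is a dict: "time": time; "joint_positions": joint angles; "qd": joint speeds; "joint_torque": joint torques, N m; "position": TCP position; "tool_rot": TCP orientation; "ft_force": force on the tool from outside, world axes, zero at the start; "torque": the same for the moment, N m; "grip_width": opening from 0.0 (shut) to 1.0 (fully open); "grip_force": force on a finger pad.
Only numpy, scipy, OpenCV 4.12 (cv2) and the standard library are available. Lean on these libraries where they do the work, as an engineer would, in place of code of your own. Each camera call takes 0.05 s, during which the arm holds its last target. There are 200 camera calls.

TASK

The sprung forceps on the wooden rack are kept in by a swing hasp: swing the hasp clear of them, lift the forceps out, and squeeze them until the moving arm lies between the two lines engraved on their gauge strip (tips 24 mm apart), never pinching the tips shut. Finish holding them: level and steady at that gap, with the tips a few centimetres above the glass vial in its stand, one tip to each side of it as seen from above, touching nothing, ready to go down over it. Leave the hasp open, and do not disturb the vial, the dish, the jar or the lid.

Things in the scene. Friction and masses are not known exactly. Their poses are not given: they have to be found in the camera images.
- rack: Fixed rack: wooden plate (x -140 to +80, y +-75 mm, 8 mm thick). Origin on the bench; x from the forceps' hinge end to their tips, z up. Rear saddle x -138 to -98, cheeks at y +-14.5 mm, tops 64 mm above the bench; front rest x 50 to 62, y +-38 mm, top 49 mm up. Between them, beside and under the grips, is free air down to the plate. Hinge of the forceps at x = -120 mm.
- hasp_pivot (a point): On the hasp's upright pivot axis, at the height of hasp_knob (84 mm above the bench); x = -65, y = +50 mm in the rack's frame.
- hasp_knob (a point): Middle of the upright round steel knob (16 mm across, top 17 mm above this point, foot 16 mm below it) near the free end of the hasp, 100 mm from the pivot axis. The flat hasp bar (14 mm wide, 4 mm thick, underside 64 mm above the bench) lies across the forceps, 3 mm above them, and swings level. Pinch the knob from above or push it.
- hasp (a joint): Hasp angle, rad: 0 with the knob over the catch post (bar along the rack's -y from the pivot), growing clockwise seen from above, knob towards the rack's -x (away from the tips), stop at 1.9. At 1.57 the bar points to the rack's -x, well clear. Moves freely (under 2 N at the knob), stays where left. Starts at 0 to 0.2.
- forceps_mid (a point): Steel sprung forceps, 256 mm long, 85 to 120 g, lying level. Point midway between the two dark grip plates when open, half-way up, near the centre of mass, 130 mm ahead of the hinge, 55 mm above the bench at first; fixed to the body of the fixed arm. x to the tips, y from moving to fixed arm, z up. Grips 40 mm long, 16 mm tall, 46 mm over their outer faces open, 29 mm at the mark.
- tip_fixed (a point): Inner face of the fixed arm's tip, half-way up: 108 mm ahead of forceps_mid, 27.5 mm to +y. Arms 12 mm tall, 5 mm thick. The gauge strip (10 mm wide, fixed to this arm) crosses under the moving arm 75 mm ahead of forceps_mid; its underside is 10 mm below forceps_mid.
- tip_moving (a point): Inner face of the moving arm's tip. Its distance from tip_fixed is the tip gap: 55 mm open, 24 mm at the mark; the moving arm lies between the two engraved lines from 20 to 28 mm.
- squeeze (a joint): Closing angle of the moving arm, rad: 0 open, 0.130 at the mark, stop at 0.215 (tips 4 mm apart). Tip gap in mm = 55 - 238 x angle. Squeezing the grips by 1 mm closes the tips by 1.8 mm. The spring presses out on each grip with about 2.7 N when open, 10 N at the mark; only this arm hinges.
- vial_top (a point): Centre of the top of a small upright glass vial with a metal cap (18 mm across, 60 mm tall, top 70 mm above the bench), standing loose in a hole in a wooden block 60 x 60 x 25 mm that is fixed to the bench.
- dish: Bystander: shallow steel dish, 90 mm across, 18 mm tall, origin at its underside. It and the vial stand may change places.
- jar: Bystander: closed honey jar, 72 mm across, 110 mm tall, origin at its underside.
- jar_lid: Bystander: brass-coloured jar lid, 68 mm across, 14 mm tall, lying on the bench, origin at its underside.
There are look-alikes about, which are no part of the job. What is meant by the part that bears vial_top is not red or yellow, and is the smaller of those in its own colour.

How it is judged:
On the way, in this order (a step that is already met when the one before it is completed fails the run):
1. the hasp is swung clear while the forceps still lie in the rack (value of joint hasp above 1.2 rad and distance of forceps_mid from where it was at the start of the episode below 0.02 m), for 0.2 s.
2. the forceps are lifted out of the rack (height (world z) of forceps_mid above 0.08 m and contact force between forceps and the fingers above 1 N), for 0.2 s.
At the end, for the whole second after the job is handed in: The fingers hold the forceps clear of everything else, level within 15 degrees and still; the tip gap stays between 20 and 28 mm; both tips are within 22 mm of the vial's axis seen from above and 15 to 80 mm above its top (85 to 150 mm above the bench); the hasp is still open beyond 1.2 rad (distance between tip_fixed and tip_moving between 0.02 and 0.028 m and velocity of joint squeeze between -0.05 and 0.05 rad/s and horizontal distance between each of tip_fixed, tip_moving and vial_top below 0.022 m and height (world z) of tip_fixed between 0.085 and 0.15 m and height (world z) of tip_moving between 0.085 and 0.15 m and angle between forceps_mid's own z axis and vertical below 0.26 rad and contact force between forceps and the fingers above 2 N and contact force between forceps and rack below 0.05 N and contact force between forceps and vial below 0.05 N and contact force between forceps and jar below 0.05 N and linear speed of forceps below 0.03 m/s and value of joint hasp above 1.2 rad); the arm keeps its last pose, push and grip.
It fails at once if the tips are pinched shut (gap under 8 mm) (distance between tip_fixed and tip_moving below 0.008 m).
It fails at once if the vial is knocked (distance of vial_top from where it was at the start of the episode above 0.012 m or contact force between vial and the arm above 1 N or contact force between vial and forceps above 1 N).
It fails at once if a bystander is disturbed (distance of any of dish, jar, jar_lid from where it was at the start of the episode above 0.02 m).
It also fails if it takes over 48 s, if anything falls off the work surface, if the arm or the gripper's body presses on something with over 40 N, if the wrist force passes 120 N, or if a joint passes its speed limit or range.

## Working session

There is one attempt and no reset: what is moved stays moved. The work goes in short steps, Python scripts to look and compute and a tool call to move; the robot and the scene stay as the last step left them, time stands still between calls to the robot, and variables do not carry over. Pictures are saved under pics/ and viewed, at most 10 in all, crops included, and the job is handed in when it is done.

Besides the shell and the picture viewer there is one more tool, called by a JSON object that holds its "api" and its "payload", one argument or row to a line. jog_arm: Moves the arm, as the interface text tells. Its arguments: {"type":"object","properties":{"moves":{"type":"array"},"newtons":{"type":"number"}},"required":["moves"]}

```bash
mkdir -p pics; ls; cat > h.py <<'E'
import numpy as np, cv2, pickle
from scipy.spatial.transform import Rotation as R
from bench import ctrl
def grab(n):
    s=ctrl.get_state(); im=ctrl.get_image(n)
    if 'xyz' in im:
        p=np.array(im['xyz'],float); Rm=np.array(im['rotation'],float)
        if Rm.shape!=(3,3): Rm=R.from_rotvec(Rm).as_matrix()
    else:
        T=np.array(im['tool_from_camera']); Rt=R.from_rotvec(s['tool_rot']).as_matrix()
        p=np.array(s['position'])+Rt@T[:3,3]; Rm=Rt@T[:3,:3]
    im['p']=p; im['R']=Rm; return im
def save(im,n): cv2.imwrite('pics/'+n,im['pixels'][:,:,::-1])
def ray(im,u,v):
    d=im['R']@np.array([(u-im['cx'])/im['fx'],-(v-im['cy'])/im['fy'],-1]); return im['p'],d/np.linalg.norm(d)
def onz(im,u,v,z):
    p,d=ray(im,u,v); return p+d*(z-p[2])/d[2]
def proj(im,X):
    c=im['R'].T@(np.array(X)-im['p']); return np.array([im['cx']+im['fx']*c[0]/-c[2], im['cy']-im['fy']*c[1]/-c[2]])
def tri(a,b):
    (p,d),(q,e)=a,b; A=np.stack([d,-e],1); t=np.linalg.lstsq(A,q-p,rcond=None)[0]
    x,y=p+t[0]*d,q+t[1]*e; return (x+y)/2,np.linalg.norm(x-y)
E
python3 - <<'E'
from h import *
for n in ['scene','side','wrist']:
    im=grab(n); save(im,n+'0.png'); pickle.dump(im,open(n+'0.pkl','wb'))
    print(n,im['p'].round(3),im['R'].round(2).tolist(),{k:v for k,v in im.items() if k not in('pixels','p','R','rotation','xyz')})
print(ctrl.get_state(),ctrl.grasp_offset)
E
```

```text
pics
scene [ 1.16  -0.472  1.014] [[0.51, -0.68, 0.52], [0.86, 0.4, -0.32], [0.0, 0.61, 0.79]] {'fx': 526.7750890864995, 'fy': 526.7750890864995, 'cx': 277.38207847062733, 'cy': 210.55726963154382}
side [ 0.35  -0.848  0.564] [[0.97, 0.14, -0.22], [-0.26, 0.5, -0.83], [-0.0, 0.86, 0.52]] {'fx': 443.8084015571559, 'fy': 443.8084015571559, 'cx': 272.7696495604362, 'cy': 208.3771940109354}
wrist [0.104 0.646 0.385] [[0.27, -0.93, -0.25], [0.96, 0.26, 0.07], [-0.0, -0.26, 0.96]] {'fx': 301.38176242358935, 'fy': 301.38176242358935, 'cx': 280.6752121248207, 'cy': 210.21546820464994, 'tool_from_camera': array([[ 5.06403985e-04,  9.64746037e-01,  2.63182120e-01,
         7.25798626e-02],
       [ 9.99999862e-01, -4.52696473e-04, -2.64709422e-04,
         2.24469666e-04],
       [-1.36235748e-04,  2.63182218e-01, -9.64746133e-01,
        -1.63227259e-01],
       [ 0.00000000e+00,  0.00000000e+00,  0.00000000e+00,
         1.00000000e+00]])}
{'time': 0.15, 'joint_positions': array([-1.28590438,  0.32162482, -0.07009325,  1.45135398,  0.02257376,
        1.37076302, -0.05689353]), 'qd': array([-0.00025882, -0.00338039, -0.00164197, -0.00223664,  0.00160476,
       -0.00069494, -0.00111111]), 'joint_torque': array([-3.01464070e-04, -4.91794610e+01, -4.04761937e-01, -3.12874925e+01,
       -6.40589255e-02,  4.05045971e-02,  1.17215841e-04]), 'position': array([0.17379745, 0.62593333, 0.22175141]), 'tool_rot': array([-4.23991909e-01, -3.11271803e+00,  2.13068951e-03]), 'ft_force': array([-0.07022855, -0.320518  , -0.66430911]), 'torque': array([-0.01461372, -0.03198583,  0.00994179]), 'grip_force': 0.0, 'grip_width': 1.0006282865085394} 0.0187
```

View pics/scene0.png

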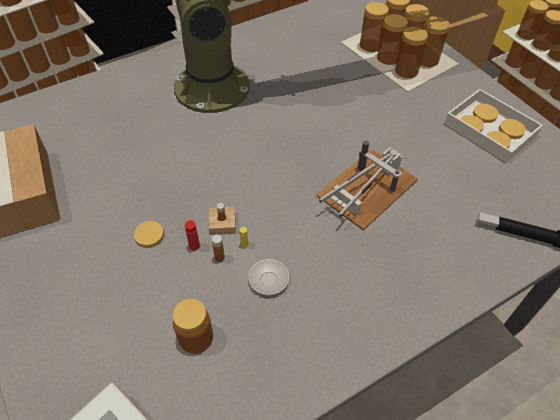

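View pics/side0.png

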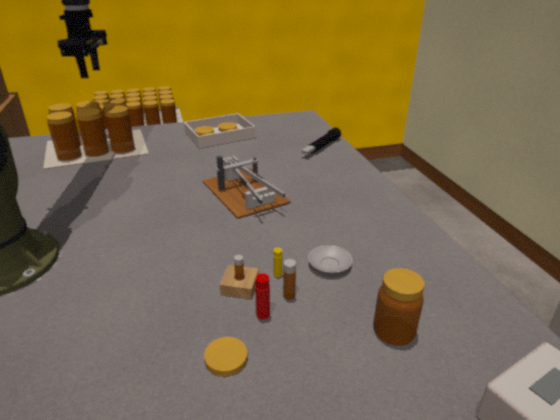

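Both views show the rack with the forceps at scene (367,187) / side (245,185), tips towards the stand. The vial stands in its block at scene (221,212) / side (239,262), with red, yellow and larger brown look-alikes near it.

```bash
python3 - <<'E'
from h import *
a=pickle.load(open('scene0.pkl','rb'));b=pickle.load(open('side0.pkl','rb'))
c1=cv2.resize(a['pixels'][130:235,310:425],None,fx=4.5,fy=4.5,interpolation=cv2.INTER_CUBIC)
c2=cv2.resize(b['pixels'][145:220,195:295],None,fx=2.7,fy=2.7,interpolation=cv2.INTER_CUBIC)
o=np.zeros((473,800,3),np.uint8);o[:c1.shape[0],:c1.shape[1]]=c1[:473];o[:c2.shape[0],520:520+c2.shape[1]]=c2
cv2.imwrite('pics/crop.png',o[:,:,::-1])
for im,(x0,x1,y0,y1) in((a,(305,430,130,240)),(b,(195,300,140,225))):
    h=cv2.cvtColor(im['pixels'],cv2.COLOR_RGB2HSV);m=((h[...,0]<18)&(h[...,1]>110)&(h[...,2]>60)).astype(np.uint8)
    k=np.zeros_like(m);k[y0:y1,x0:x1]=m[y0:y1,x0:x1]
    pts=cv2.findNonZero(k);hull=cv2.convexHull(pts)
    q=cv2.approxPolyDP(hull,5,True)[:,0]
    print(len(pts),[(tuple(map(int,p)),onz(im,*p,0.008)[:2].round(3).tolist()) for p in q])
E
```

```text
2571 [((416, 178), [0.589, 0.283]), ((363, 229), [0.649, 0.073]), ((317, 195), [0.508, 0.037]), ((370, 150), [0.451, 0.242])]
1375 [((289, 202), [0.638, 0.064]), ((237, 217), [0.5, 0.029]), ((203, 180), [0.447, 0.24]), ((251, 169), [0.589, 0.272])]
```

View pics/crop.png

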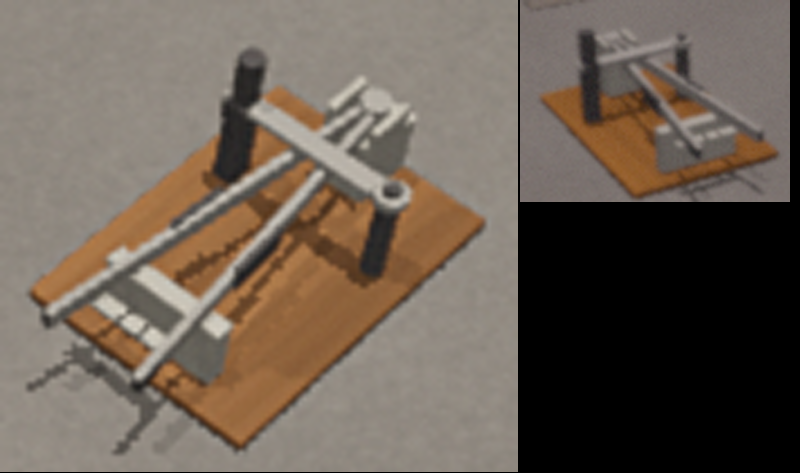

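```bash
cat >> h.py <<'E'
def plan(pos,yaw_y,s=None):
    """tool deltas (units) to reach pos, pointing down with tool y at heading yaw_y (deg)"""
    s=s or ctrl.get_state(); Rt=R.from_rotvec(s['tool_rot']).as_matrix()
    y=np.array([np.cos(np.radians(yaw_y)),np.sin(np.radians(yaw_y)),0]); z=np.array([0,0,-1.]); x=np.cross(y,z)
    Rg=np.stack([x,y,z],1); d=Rt.T@(np.array(pos)-s['position'])/0.3
    w=R.from_matrix(Rt.T@Rg).as_rotvec(degrees=True)/60
    print('shift',d.round(4),'turn',w.round(4)); return d,w
E
python3 - <<'E'
from h import *
a=pickle.load(open('scene0.pkl','rb'));b=pickle.load(open('side0.pkl','rb'))
for n,u,v in(('vialtop',(221,206.5),(239,259)),('red',(191,225),(263,278)),('brown2',(217.5,240),(290,264)),('yel',(243.5,230),(278,251)),('knobtop',(365.3,142),(221,157)),('jartop',(190,312),(403,282)),('dish',(269,277),(330,259)),('lid',(149,232),(226,352))):
    x,e=tri(ray(a,*u),ray(b,*v)); print(n,x.round(3),round(e,4))
plan([.36,.38,.25],45);plan([.545,.145,.25],14.8)
E
```

```text
vialtop [ 0.46  -0.199  0.062] 0.0021
red [ 0.485 -0.284  0.079] 0.0016
brown2 [ 0.543 -0.249  0.071] 0.0005
yel [ 0.539 -0.184  0.054] 0.0022
knobtop [0.491 0.181 0.099] 0.0058
jartop [ 0.688 -0.379  0.104] 0.0047
dish [ 0.65  -0.183  0.011] 0.0009
lid [ 0.404 -0.363  0.011] 0.002
shift [-0.8173 -0.624  -0.0933] turn [-1.300e-03  4.000e-04  4.914e-01]
shift [-1.621  -1.2139 -0.0924] turn [-1.200e-03  7.000e-04  9.948e-01]
```

{"api": "jog_arm", "payload": {
  "moves": [-0.2, -0.15, -0.02, 0, 0, 0.12, 1, -0.4, -0.3, -0.04, 0, 0, 0.25, 1, -0.6, -0.45, -0.07, 0, 0, 0.37, 1, -0.8, -0.6, -0.09, 0, 0, 0.5, 1, -0.95, -0.75, -0.09, 0, 0, 0.65, 1, -1, -0.9, -0.09, 0, 0, 0.8, 1, -1, -1, -0.09, 0, 0, 0.9, 1, -1, -1, -0.09, 0, 0, 1, 1]
}}

```text
time: 1.15
position: [0.384, 0.2519, 0.2498]
tool_rot: [1.938, 2.473, 0.0]
ft_force: [0.2, 1.8, -0.1]
grip_width: 1.0
grip_force: 0.0
```

```bash
python3 - <<'E'
from h import *
plan([.545,.12,.25],14.8)
E
```

```text
shift [-5.553e-01  4.160e-01 -5.000e-04] turn [ 0.0002 -0.0001 -0.0164]
```

{"api": "jog_arm", "payload": {
  "moves": [-0.15, 0.1, 0, 0, 0, -0.016, 1, -0.3, 0.2, 0, 0, 0, -0.016, 1, -0.42, 0.32, 0, 0, 0, -0.016, 1, -0.555, 0.416, 0, 0, 0, -0.016, 1, -0.555, 0.416, 0, 0, 0, -0.016, 1, -0.555, 0.416, 0, 0, 0, -0.016, 1, -0.555, 0.416, 0, 0, 0, -0.016, 1, -0.555, 0.416, 0, 0, 0, -0.016, 1]
}}

```text
time: 2.15
position: [0.5446, 0.1281, 0.2497]
tool_rot: [-1.9, -2.501, -0.001]
ft_force: [0.5, 0.1, -0.5]
grip_width: 0.999
grip_force: 0.0
```

```bash
python3 - <<'E'
from h import *
im=grab('wrist'); save(im,'w1.png'); pickle.dump(im,open('w1.pkl','wb'))
x=np.array([.2555,-.967,0]);y=np.array([.967,.2555,0]);o=np.array([.5542,.126,0])
f=lambda a,b,z:o+a*x+b*y+[0,0,z]
for n,p in dict(c1=f(-.14,-.075,.008),c2=f(-.14,.075,.008),c3=f(.08,.075,.008),c4=f(.08,-.075,.008),pivtop=f(-.065,.05,.084),knobtop=f(-.065,-.05,.101)).items(): print(n,proj(im,p).round(1))
h=cv2.cvtColor(im['pixels'],cv2.COLOR_RGB2HSV);m=((h[...,0]<18)&(h[...,1]>110)&(h[...,2]>60)).astype(np.uint8)
n,l,st,_=cv2.connectedComponentsWithStats(m);print(st[1:][st[1:,4]>300])
print(ctrl.get_state()['position'])
E
```

```text
c1 [229.1  74.7]
c2 [349.9  76.5]
c3 [338.6 242.4]
c4 [233.9 241. ]
pivtop [337.1 140.5]
knobtop [241.  139.8]
[[ 231   69   54  168 6282]
 [ 301   71   51  167 5794]
 [ 275  140   29   78 1606]]
[0.54470716 0.12793555 0.24975452]
```

View pics/w1.png

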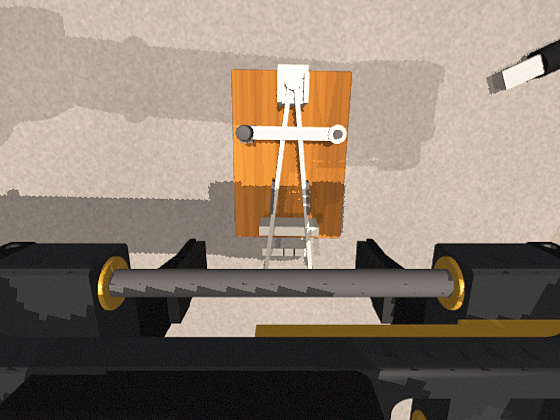

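The wrist view shows the plate corners at about (232,69), (352,72), (343,237), (236,236), the dark knob top at (244,132) and the pivot ring at (338,133). The hasp bar crosses the forceps nearly at right angles.

```bash
python3 - <<'E'
from h import *
im=pickle.load(open('w1.pkl','rb'))
h=cv2.cvtColor(im['pixels'],cv2.COLOR_RGB2HSV);m=((h[...,0]<18)&(h[...,1]>110)&(h[...,2]>40)).astype(np.uint8)
k=np.zeros_like(m);k[60:245,225:360]=m[60:245,225:360]
q=cv2.approxPolyDP(cv2.convexHull(cv2.findNonZero(k)),4,True)[:,0];print(q.tolist())
W=np.array([onz(im,*p,0.008)[:2] for p in q]);print(W.round(4).tolist())
def fit(W,M):
    c=W.mean(0);m=M.mean(0);H=(M-m).T@(W-c);U,_,V=np.linalg.svd(H);Rr=(U@np.diag([1,1])@V).T
    return Rr,c-Rr@m,np.linalg.norm((M@Rr.T+c-Rr@m)-W,axis=1)
M=np.array([[-.14,-.075],[-.14,.075],[.08,.075],[.08,-.075]])
if len(q)==4:
    Mo=np.array([M[np.argmin([np.linalg.norm(p-t) for t in [(232,69),(352,72),(343,237),(236,236)]])] for p in q])
    Rr,t,e=fit(W,Mo);print('yaw x',np.degrees(np.arctan2(Rr[1,0],Rr[0,0])),'origin',t,e)
# combined with other views
A=np.array([[.451,.242],[.589,.283],[.649,.073],[.508,.037]]);B=np.array([[.447,.24],[.589,.272],[.638,.064],[.5,.029]])
for X in(A,B):
    Rr,t,e=fit(X,M);print(np.degrees(np.arctan2(Rr[1,0],Rr[0,0])),t,e.round(4))
g=h[...,2]; k=np.zeros_like(m);k[120:146,230:262]=((g<90)&(h[...,1]<110))[120:146,230:262]
n,l,st,ce=cv2.connectedComponentsWithStats(k);print(st,ce)
print('knob',onz(im,244.5,132,.101),'piv',onz(im,338,133,.07))
E
```

```text
[[351, 72], [339, 237], [236, 236], [231, 70]]
[[0.5905, 0.2858], [0.6452, 0.0758], [0.5032, 0.0377], [0.4469, 0.2481]]
yaw x -75.19239059787006 origin [0.55412524 0.13281635] [0.00160291 0.00221438 0.00181617 0.00142821]
-74.35456138174222 [0.55734051 0.12986153] [0.0044 0.0034 0.0021 0.0046]
-76.38852728415745 [0.5505601  0.12209258] [0.0023 0.0041 0.0047 0.0042]
[[     0      0    560    420 235145]
 [   243    125     10     17     53]
 [   253    140      1      2      2]] [[279.50713815 209.5177061 ]
 [248.83018868 133.54716981]
 [253.         140.5       ]]
knob [0.49080596 0.1844367  0.101     ] piv [0.58697969 0.20978131 0.07      ]
```

```bash
python3 - <<'E'
from h import *
plan([.490,.183,.077],14.8)
E
```

```text
shift [ 0.2254 -0.1267  0.5759] turn [ 0.0003 -0.0006  0.0124]
```

{"api": "jog_arm", "payload": {
  "moves": [0.12, -0.07, 0.1, 0, 0, 0.012, 1, 0.225, -0.127, 0.2, 0, 0, 0.012, 1, 0.225, -0.127, 0.35, 0, 0, 0.012, 1, 0.225, -0.127, 0.48, 0, 0, 0.012, 1, 0.225, -0.127, 0.576, 0, 0, 0.012, 1, 0.225, -0.127, 0.576, 0, 0, 0.012, 1, 0.225, -0.127, 0.576, 0, 0, 0.012, 1, 0.225, -0.127, 0.576, 0, 0, 0.012, 1]
}}

```text
time: 3.2
position: [0.4917, 0.1826, 0.0785]
tool_rot: [1.918, 2.487, 0.005]
ft_force: [-0.1, 0.8, 0.5]
grip_width: 1.002
grip_force: 0.0
```

{"api": "jog_arm", "payload": {
  "moves": [0, 0, 0, 0, 0, 0, -0.3, 0, 0, 0, 0, 0, 0, -0.8, 0, 0, 0, 0, 0, 0, -0.8, 0, 0, 0, 0, 0, 0, -0.8, 0, 0, 0, 0, 0, 0, -0.8, 0, 0, 0, 0, 0, 0, -0.8, 0, 0, 0, 0, 0, 0, -0.8, 0, 0, 0, 0, 0, 0, -0.8],
  "newtons": 10
}}

```text
time: 4.2
position: [0.4904, 0.1819, 0.0767]
tool_rot: [-1.918, -2.488, 0.0]
ft_force: [-1.9, -1.1, 0.9]
grip_width: 0.177
grip_force: 10.1
```

```bash
python3 - <<'E'
from h import *
s=ctrl.get_state();print(s['position'],s['ft_force'],s['grip_width']*87,s['grip_force'])
piv=np.array([.5859,.2067]);x=np.array([.2555,-.967]);y=np.array([.967,.2555])
for th in np.arange(0,1.61,.2):
    k=piv-.1*np.sin(th)*x-.1*np.cos(th)*y; print(round(th,1),end=' ');plan([*k,s['position'][2]],14.8,s)
im=grab('wrist');save(im,'w2.png')
E
```

```text
[0.49035384 0.18186711 0.07672657] [-1.85444417 -1.13847102  0.92289805] 15.368951132876221 10.053926361724734
0.0 shift [-0.0013 -0.0043  0.    ] turn [-0.0003  0.     -0.0013]
0.2 shift [ 0.0649  0.0022 -0.    ] turn [-0.0003  0.     -0.0013]
0.4 shift [ 0.1285  0.0218 -0.    ] turn [-0.0003  0.     -0.0013]
0.6 shift [ 0.187   0.0537 -0.    ] turn [-0.0003  0.     -0.0013]
0.8 shift [ 0.238   0.0965 -0.    ] turn [-0.0003  0.     -0.0013]
1.0 shift [ 2.794e-01  1.486e-01 -1.000e-04] turn [-0.0003  0.     -0.0013]
1.2 shift [ 3.097e-01  2.078e-01 -1.000e-04] turn [-0.0003  0.     -0.0013]
1.4 shift [ 3.276e-01  2.720e-01 -1.000e-04] turn [-0.0003  0.     -0.0013]
1.6 shift [ 3.324e-01  3.384e-01 -1.000e-04] turn [-0.0003  0.     -0.0013]
```

View pics/w2.png

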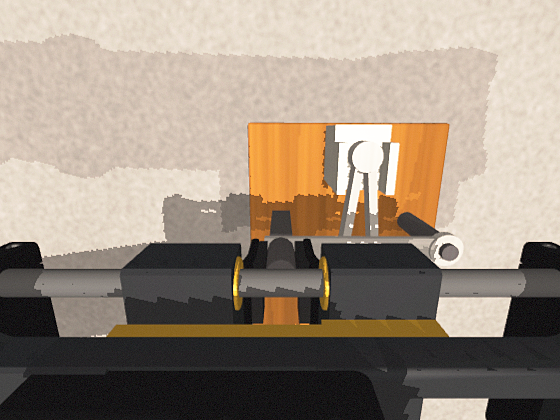

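Pinched: the wrist view shows the fingers closed around the knob at (280,250), the bar running to the pivot ring at (447,247). Now swing along the arc.

{"api": "jog_arm", "payload": {
  "moves": [0.033, 0.002, 0, 0, 0, 0, -0.8, 0.066, 0.007, 0, 0, 0, 0, -0.8, 0.098, 0.015, 0, 0, 0, 0, -0.8, 0.13, 0.026, 0, 0, 0, 0, -0.8, 0.16, 0.041, 0, 0, 0, 0, -0.8, 0.188, 0.058, 0, 0, 0, 0, -0.8, 0.215, 0.078, 0, 0, 0, 0, -0.8, 0.239, 0.101, 0, 0, 0, 0, -0.8]
}}

```text
time: 5.25
position: [0.4989, 0.2625, 0.0766]
tool_rot: [-1.913, -2.486, 0.001]
ft_force: [-8.6, 3.3, 4.6]
grip_width: 0.181
grip_force: 10.0
```

{"api": "jog_arm", "payload": {
  "moves": [0.022, 0.025, 0, 0, 0, 0, -0.8, 0.041, 0.052, 0, 0, 0, 0, -0.8, 0.058, 0.081, 0, 0, 0, 0, -0.8, 0.072, 0.111, 0, 0, 0, 0, -0.8, 0.082, 0.143, 0, 0, 0, 0, -0.8, 0.089, 0.176, 0, 0, 0, 0, -0.8, 0.093, 0.209, 0, 0, 0, 0, -0.8, 0.094, 0.242, 0, 0, 0, 0, -0.8]
}}

```text
time: 6.25
position: [0.5652, 0.3055, 0.0766]
tool_rot: [-1.918, -2.488, -0.001]
ft_force: [-2.1, 3.4, -0.7]
grip_width: 0.177
grip_force: 10.0
```

{"api": "jog_arm", "payload": {
  "moves": [0, 0, 0, 0, 0, 0, 0, 0, 0, 0, 0, 0, 0, 0.5, 0, 0, 0, 0, 0, 0, 1, 0, 0, -0.05, 0, 0, 0, 1, 0, 0, -0.15, 0, 0, 0, 1, 0, 0, -0.3, 0, 0, 0, 1, -0.2, -0.05, -0.45, 0, 0, 0, 1, -0.4, -0.1, -0.5, 0, 0, 0, 1]
}}

```text
time: 7.25
position: [0.567, 0.1947, 0.2263]
tool_rot: [1.913, 2.489, 0.007]
ft_force: [0.8, 0.0, 0.5]
grip_width: 0.968
grip_force: 0.0
```

```bash
python3 - <<'E'
from h import *
im=grab('wrist'); save(im,'w3.png'); pickle.dump(im,open('w3.pkl','wb'))
a=grab('scene');pickle.dump(a,open('s3.pkl','wb'));save(a,'s3.png')
print(ctrl.get_state()['position'])
plan([.5541+.01*.2555,.131-.01*.967,.2],14.8)
E
```

```text
[0.56926215 0.18520991 0.22768013]
shift [-0.1961 -0.0931  0.0921] turn [ 0.0068  0.0026 -0.0127]
```

View pics/w3.png

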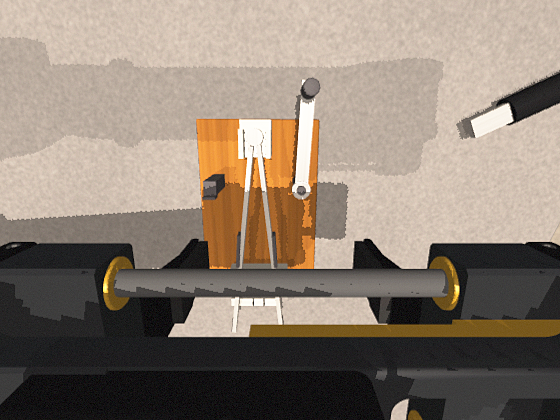

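The hasp now points to the rack's -x (knob at (310,88), pivot (301,191)), well clear. The forceps still lie with hinge at (254,135) and dark grips at about (238,245) and (273,245).

```bash
python3 - <<'E'
from h import *
im=pickle.load(open('w3.pkl','rb'))
x=np.array([.2555,-.967]);y=np.array([.967,.2555]);o=np.array([.5541,.131])
for n,u,v,z in(('hinge',254.5,135,.063),('knob',310.5,87,.101),('piv',301,191,.075),('lgrip',238.5,245,.063),('rgrip',273,245,.063),('tipm',234.5,330,.061),('tipf',282,324,.061),('c1',196,119,.008),('c2',319,121,.008)):
    w=onz(im,u,v,z)[:2];d=w-o;print(n,w.round(4),'rack',round(d@x,4),round(d@y,4))
E
```

```text
hinge [0.5239 0.251 ] rack -0.1238 0.0015
knob [0.5652 0.3059] rack -0.1663 0.0554
piv [0.5862 0.208 ] rack -0.0663 0.0507
lgrip [0.5351 0.126 ] rack -0.0 -0.0196
rgrip [0.5738 0.1362] rack -0.0 0.0204
tipm [0.5557 0.0115] rack 0.116 -0.0289
tipf [0.6116 0.0353] rack 0.1073 0.0312
c1 [0.4472 0.2488] rack -0.1413 -0.0733
c2 [0.5918 0.285 ] rack -0.1393 0.0758
```

```bash
python3 - <<'E'
from h import *
plan([.5570,.1213,.0365],14.8)
E
```

```text
shift [-0.1951 -0.0959  0.6371] turn [ 0.0068  0.0026 -0.0127]
```

{"api": "jog_arm", "payload": {
  "moves": [-0.1, -0.05, 0.1, 0, 0, 0, 1, -0.185, -0.09, 0.2, 0, 0, 0, 1, -0.185, -0.09, 0.27, 0, 0, 0, 1, -0.185, -0.09, 0.35, 0, 0, 0, 1, -0.185, -0.09, 0.35, 0, 0, 0, 1, -0.185, -0.09, 0.35, 0, 0, 0, 1, -0.185, -0.09, 0.35, 0, 0, 0, 1, -0.185, -0.09, 0.35, 0, 0, 0, 1]
}}

```text
time: 8.35
position: [0.5545, 0.1343, 0.1184]
tool_rot: [1.918, 2.487, 0.002]
ft_force: [-0.6, 0.0, 0.5]
grip_width: 1.0
grip_force: 0.0
```

```bash
python3 - <<'E'
from h import *
plan([.5570,.1213,.0365],14.8); print(ctrl.get_state()['position'])
E
```

```text
shift [-0.0441 -0.0033  0.2728] turn [ 0.0014 -0.0003 -0.0011]
[0.5544767  0.13429833 0.11835537]
```

{"api": "jog_arm", "payload": {
  "moves": [-0.022, 0.005, 0.05, 0, 0, 0, 1, -0.044, 0.01, 0.1, 0, 0, 0, 1, -0.044, 0.01, 0.16, 0, 0, 0, 1, -0.044, 0.01, 0.22, 0, 0, 0, 1, -0.044, 0.01, 0.273, 0, 0, 0, 1, -0.044, 0.01, 0.273, 0, 0, 0, 1, -0.044, 0.01, 0.273, 0, 0, 0, 1, -0.044, 0.01, 0.273, 0, 0, 0, 0.5],
  "newtons": 15
}}

```text
time: 9.35
position: [0.5609, 0.1223, 0.0364]
tool_rot: [1.918, 2.487, 0.002]
ft_force: [0.4, -1.3, -0.9]
grip_width: 0.95
grip_force: 0.0
```

{"api": "jog_arm", "payload": {
  "moves": [0, 0, 0, 0, 0, 0, 0.3, 0, 0, 0, 0, 0, 0, 0.1, 0, 0, 0, 0, 0, 0, 0, 0, 0, 0, 0, 0, 0, -0.06, 0, 0, 0, 0, 0, 0, -0.12, 0, 0, 0, 0, 0, 0, -0.12, 0, 0, 0, 0, 0, 0, -0.12, 0, 0, 0, 0, 0, 0, -0.12]
}}

```text
time: 10.35
position: [0.5602, 0.122, 0.0356]
tool_rot: [1.918, 2.488, 0.0]
ft_force: [-0.4, -0.8, 0.5]
grip_width: 0.442
grip_force: 6.1
```

{"api": "jog_arm", "payload": {
  "moves": [0, 0, -0.03, 0, 0, 0, -0.12, 0, 0, -0.08, 0, 0, 0, -0.12, 0, 0, -0.14, 0, 0, 0, -0.12, 0, 0, -0.2, 0, 0, 0, -0.12, 0, 0, -0.26, 0, 0, 0, -0.12, 0, 0, -0.31, 0, 0, 0, -0.12, 0, 0, -0.34, 0, 0, 0, -0.12, 0, 0, -0.34, 0, 0, 0, -0.12]
}}

```text
time: 11.35
position: [0.5606, 0.1222, 0.1382]
tool_rot: [1.918, 2.487, 0.002]
ft_force: [0.0, 0.2, -1.3]
grip_width: 0.437
grip_force: 5.6
```

{"api": "jog_arm", "payload": {
  "moves": [0, 0, 0, 0, 0, 0, -0.14, 0, 0, 0, 0, 0, 0, -0.17, 0, 0, 0, 0, 0, 0, -0.2, 0, 0, 0, 0, 0, 0, -0.23, 0, 0, 0, 0, 0, 0, -0.26, 0, 0, 0, 0, 0, 0, -0.29, 0, 0, 0, 0, 0, 0, -0.32, 0, 0, 0, 0, 0, 0, -0.33]
}}

```text
time: 12.35
position: [0.5602, 0.1221, 0.1376]
tool_rot: [1.918, 2.488, 0.0]
ft_force: [-0.4, 0.4, -0.7]
grip_width: 0.341
grip_force: 9.3
```

```bash
python3 - <<'E'
from h import *
s=ctrl.get_state();print(s['time'],s['position'],s['grip_width']*87,s['grip_force'],s['ft_force'],s['torque'])
o=np.zeros((420,800,3),np.uint8)
for n in('scene','side','wrist'):
    im=grab(n);pickle.dump(im,open(n+'4.pkl','wb'));save(im,n+'4.png')
    if n=='scene': o[:,:400]=cv2.resize(im['pixels'][100:247,290:430],(400,420),interpolation=cv2.INTER_CUBIC)
    if n=='wrist': o[:,400:]=cv2.resize(im['pixels'][150:420,150:407],(400,420))
cv2.imwrite('pics/c4.png',o[:,:,::-1])
E
```

```text
12.35 [0.56022301 0.12205595 0.13758243] 29.66867992655985 9.296990004368126 [-0.39235152  0.39119547 -0.69691542] [-0.14322657 -0.03733268  0.02726505]
```

View pics/c4.png

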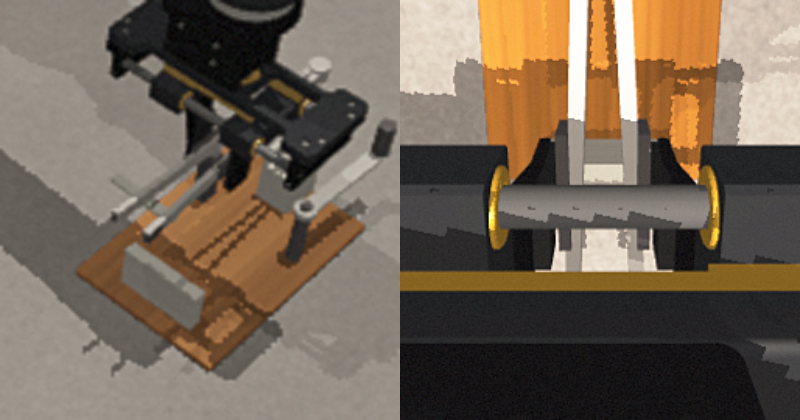

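The scene crop shows the forceps held level above the rack, hasp still open, tips at about scene (330,175) and (342,181), partly closed. Next: refine the vial's position and go towards it.

```bash
python3 - <<'E'
from h import *
a=pickle.load(open('scene4.pkl','rb'));b=pickle.load(open('side4.pkl','rb'))
for im,(x0,x1,y0,y1) in((a,(205,236,195,235)),(b,(222,258,248,298))):
    c=im['pixels'][y0:y1,x0:x1]; h=cv2.cvtColor(c,cv2.COLOR_RGB2HSV)
    m=((h[...,1]<70)&(h[...,2]>120)).astype(np.uint8); n,l,st,ce=cv2.connectedComponentsWithStats(m)
    print([(s.tolist(),(q+[x0,y0]).round(1).tolist(),onz(im,*(q+[x0,y0]),.066)[:2].round(4)) for s,q in zip(st[1:],ce[1:]) if s[4]>15])
v=np.array([.459,-.195]);hd=np.radians(-113)
g=v-.108*np.array([np.cos(hd),np.sin(hd)]);print(g)
plan([*g,.137],-23)
E
```

```text
[([0, 0, 31, 40, 518], [217.3, 205.4], array([ 0.4545, -0.2052]))]
[([0, 0, 36, 30, 645], [239.1, 257.0], array([ 0.4608, -0.1995]))]
[ 0.50119896 -0.09558548]
shift [-0.6516 -0.3747  0.0019] turn [ 1.000e-04 -1.000e-04  6.287e-01]
```

{"api": "jog_arm", "payload": {
  "moves": [-0.06, -0.03, 0, 0, 0, 0.06, -0.35, -0.15, -0.08, 0, 0, 0, 0.14, -0.36, -0.25, -0.14, 0, 0, 0, 0.24, -0.36, -0.35, -0.2, 0, 0, 0, 0.34, -0.36, -0.45, -0.26, 0, 0, 0, 0.44, -0.36, -0.55, -0.31, 0, 0, 0, 0.53, -0.36, -0.62, -0.35, 0, 0, 0, 0.6, -0.36, -0.65, -0.37, 0, 0, 0, 0.63, -0.36]
}}

```text
time: 13.5
position: [0.502, -0.0966, 0.1376]
tool_rot: [2.625, 1.726, 0.0]
ft_force: [0.3, 0.8, -1.1]
grip_width: 0.324
grip_force: 10.0
```

{"api": "jog_arm", "payload": {
  "moves": [0, 0, 0, 0, 0, 0, -0.36, 0, 0, 0, 0, 0, 0, -0.36, 0, 0, 0, 0, 0, 0, -0.36, 0, 0, 0, 0, 0, 0, -0.36, 0, 0, 0, 0, 0, 0, -0.36, 0, 0, 0, 0, 0, 0, -0.36, 0, 0, 0, 0, 0, 0, -0.36, 0, 0, 0, 0, 0, 0, -0.36]
}}

```text
time: 14.5
position: [0.5024, -0.0948, 0.1376]
tool_rot: [2.621, 1.732, 0.0]
ft_force: [0.1, 0.5, -0.5]
grip_width: 0.324
grip_force: 10.0
```

```bash
python3 - <<'E'
from h import *
s=ctrl.get_state();print(s['time'],s['position'],s['grip_width']*87,s['grip_force'],s['ft_force'])
o=np.zeros((480,800,3),np.uint8)
for i,n in enumerate(('scene','side')):
    im=grab(n);pickle.dump(im,open(n+'5.pkl','wb'));save(im,n+'5.png')
    x0,y0=((190,140),(200,190))[i]
    o[:,400*i:400*i+400]=cv2.resize(im['pixels'][y0:y0+120,x0:x0+100],(400,480),interpolation=cv2.INTER_CUBIC)
cv2.imwrite('pics/c5.png',o[:,:,::-1])
E
```

```text
14.5 [ 0.50244496 -0.09475508  0.1375638 ] 28.15338425899325 9.96944748563692 [ 0.14546441  0.47341913 -0.4732561 ]
```

View pics/c5.png

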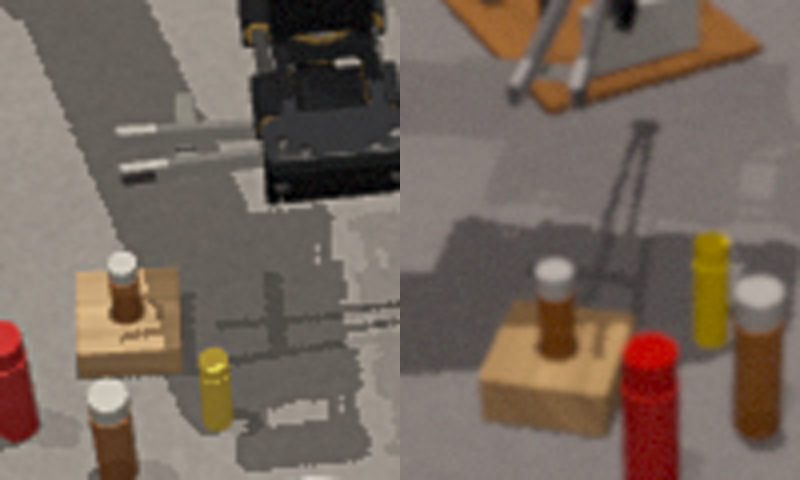

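The crops show the vial cap top at scene (220.4,204.1) / side (238.4,255.6). The arm ends are at scene (219,172) and (220,182), side (228.5,214) and (244.4,214).

```bash
python3 - <<'E'
from h import *
a=pickle.load(open('scene5.pkl','rb'));b=pickle.load(open('side5.pkl','rb'))
P={}
for n,u,v in(('vial',(220.4,204.1),(238.4,255.6)),('mov',(219,172.3),(228.3,213.5)),('fix',(220,181.8),(244.2,213.5))):
    x,e=tri(ray(a,*u),ray(b,*v)); P[n]=x; print(n,x.round(4),round(e,4))
    if n=='vial': print(onz(a,*u,.07),onz(b,*v,.07))
d=P['fix']-P['mov'];m=(P['fix']+P['mov'])/2;print('sep',np.linalg.norm(d),'perp heading',np.degrees(np.arctan2(d[1],d[0])),'mid',m, 'offset to vial',(P['vial']-m))
s=ctrl.get_state();hd=m[:2]-s['position'][:2];print('from tcp',np.linalg.norm(hd),np.degrees(np.arctan2(hd[1],hd[0])))
# predicted: gap centre at 108 ahead
y=np.array([np.cos(np.radians(-23)),np.sin(np.radians(-23))]);h=np.array([y[1],-y[0]])
for n,l in(('mov',-14.5),('fix',14.5)):
    p=[*(s['position'][:2]+.108*h+l/1e3*y),s['position'][2]+.0187];print(n,np.round(p,4),proj(a,p).round(1),proj(b,p).round(1))
E
```

```text
vial [ 0.459  -0.1994  0.0703] 0.002
[ 0.45773909 -0.19858594  0.07      ] [ 0.45956168 -0.20034662  0.07      ]
mov [ 0.4461 -0.1883  0.1579] 0.0048
fix [ 0.4725 -0.1992  0.1598] 0.0042
sep 0.02860895208634261 perp heading -22.42322776556933 mid [ 0.45926824 -0.1937094   0.15886333] offset to vial [-0.00023984 -0.00570866 -0.08853681]
from tcp 0.107949108305168 -113.56635015407589
mov [ 0.4469 -0.1885  0.1562] [219.  174.2] [227.9 213.3]
fix [ 0.4736 -0.1998  0.1562] [220.  184.3] [244.1 214.5]
```

{"api": "jog_arm", "payload": {
  "moves": [-0.005, 0.002, 0.01, 0, 0, 0, -0.36, -0.01, 0.004, 0.03, 0, 0, 0, -0.36, -0.017, 0.007, 0.05, 0, 0, 0, -0.36, -0.017, 0.007, 0.07, 0, 0, 0, -0.36, -0.017, 0.007, 0.09, 0, 0, 0, -0.36, -0.017, 0.007, 0.1, 0, 0, 0, -0.36, -0.017, 0.007, 0.1, 0, 0, 0, -0.36, -0.017, 0.007, 0.1, 0, 0, 0, -0.36]
}}

```text
time: 15.6
position: [0.5025, -0.1002, 0.1077]
tool_rot: [2.621, 1.732, 0.001]
ft_force: [0.5, 0.0, -1.1]
grip_width: 0.322
grip_force: 10.0
```

{"api": "jog_arm", "payload": {
  "moves": [0, 0, 0, 0, 0, 0, -0.36, 0, 0, 0, 0, 0, 0, -0.36, 0, 0, 0, 0, 0, 0, -0.36, 0, 0, 0, 0, 0, 0, -0.36, 0, 0, 0, 0, 0, 0, -0.36, 0, 0, 0, 0, 0, 0, -0.36, 0, 0, 0, 0, 0, 0, -0.36, 0, 0, 0, 0, 0, 0, -0.36]
}}

```text
time: 16.6
position: [0.5023, -0.1003, 0.1075]
tool_rot: [-2.621, -1.732, -0.0]
ft_force: [0.6, 0.4, -0.9]
grip_width: 0.322
grip_force: 10.0
```

```bash
python3 - <<'E'
from h import *
s=ctrl.get_state();print(s['time'],s['position'],s['grip_width']*87,s['grip_force'],s['ft_force'])
o=np.zeros((480,800,3),np.uint8)
for i,n in enumerate(('scene','side')):
    im=grab(n);pickle.dump(im,open(n+'6.pkl','wb'));save(im,n+'6.png')
    x0,y0=((190,140),(200,190))[i]
    o[:,400*i:400*i+400]=cv2.resize(im['pixels'][y0:y0+120,x0:x0+100],(400,480),interpolation=cv2.INTER_CUBIC)
cv2.imwrite('pics/c6.png',o[:,:,::-1])
E
```

```text
16.6 [ 0.50234638 -0.10025384  0.10752297] 28.000471147424665 9.969405911397189 [ 0.60271109  0.37462011 -0.88906869]
```

View pics/c6.png

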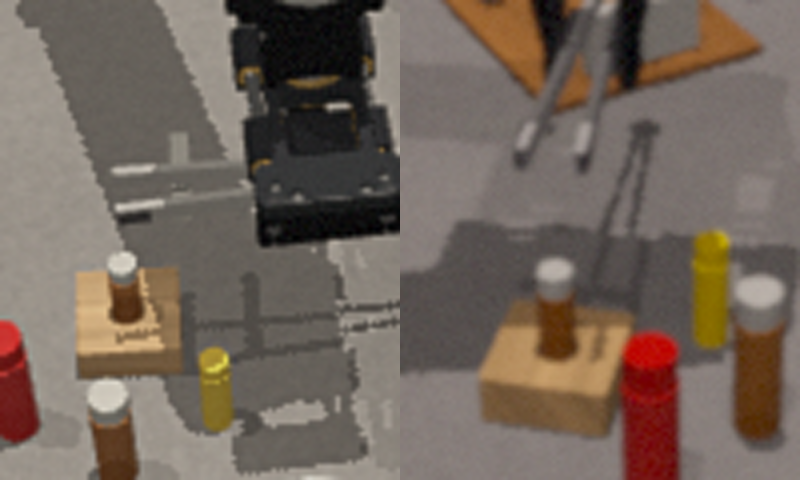

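The tips are now at scene crop (113,169) and (116,208), side crop (521,157) and (583,159), above and either side of the cap. I check this by triangulation.

```bash
python3 - <<'E'
from h import *
a=pickle.load(open('scene6.pkl','rb'));b=pickle.load(open('side6.pkl','rb'))
f=lambda x,y,X,Y:((x+.5)/4-.5+X,(y+.5)/4-.5+Y)
V=np.array([.459,-.1994])
Q=[tri(ray(a,*f(*u,190,140)),ray(b,*f(*v,200,190))) for u,v in(((113,170),(121,156)),((116,208),(183,158)))]
for x,e in Q: print(x.round(4),round(e,4),'horiz',np.linalg.norm(x[:2]-V))
m=(Q[0][0]+Q[1][0])/2;print('sep',np.linalg.norm(Q[0][0]-Q[1][0]),'mid-vial',m[:2]-V)
E
```

```text
[ 0.4465 -0.1939  0.1295] 0.0043 horiz 0.013652454486064572
[ 0.4724 -0.2051  0.1308] 0.0038 horiz 0.014540215901064565
sep 0.028224950893273894 mid-vial [ 0.00042441 -0.00013693]
```

Both tips (arm centrelines) are about 14 mm from the vial's axis and about 60 mm above its top. The separation of 28 mm less the 5 mm arm gives a gap of about 23 mm. Handing in.

```bash
python3 -c "
from h import *
print(ctrl.close_job())"
```

```text
the job is handed in; nothing more can be done
None
```

I handed in the job at about 17 s: hasp open, forceps held level and steady at a tip gap of about 23 mm (from the camera images), tips about 60 mm above the vial, one to each side; I got no verdict back.

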